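Stagger the tape trays on the shop counter

TASK

Build the staggered tape display. First slide the blue middle tray along the grey bottom tray, without lifting it off, as far as it goes towards the end marked by the green ticket; then set (do not drop) the orange tray on top of the blue one, shifted as far as it goes the opposite way, so that each tray's foot sits inside the tray below, against its end wall, and the blue tray is still at the green end. Leave everything else where it is and let go of the trays.

Things in the scene. Friction and masses are not known exactly. Their poses are not given: they have to be found in the camera images.
- bottom_tray: Grey bottom tray of the stack, fixed to the counter, mm: 62 (x) x 190 (y) x 50 high, open top, walls 5 thick. Inside 52 x 180, floor at z 12, three fixed tape rolls up to z 37. Below it, z 0 to 8, a central keel foot 46 x 120; the underside around it is at z 8. Origin: centre of the keel's underside, z up; both ends alike.
- middle_tray: Blue middle tray, about 0.6 kg, same size, shape and origin as the grey. It starts on the grey tray, within 12 mm of centred, origin 42 mm above the grey's, keel inside the grey rim: 3 mm play each way in x, slides 30 mm either way in y from centred to the end wall, with a few newtons. Pushing the orange tray hard against its stop later drags the blue one along.
- orange_tray: Orange tray, about 0.4 kg, same size, shape and origin as the grey. Starts loose, flat on the counter, left or right of the stack, its long side (y) roughly along world x. Set on the blue tray its origin is 42 mm above the blue's and it can likewise slide 30 mm either way in y from centred.
- green_ticket: Green ticket stand, 26 x 50 x 55 mm high, fixed to the counter just beyond the stack (on its +x side), beside one end of the grey tray: which end (+y or -y of the grey tray) varies. Origin at the centre of its underside.
- black_ticket: Black ticket stand, same size as the green one, fixed beside the other end of the grey tray. Origin at the centre of its underside.
- white_tray: White tray with red tape rolls, loose bystander on the opposite side of the stack from the orange tray; leave alone. Same size and origin as the orange tray.
- spray_can: Blue spray can with red cap, 65 diameter x 185 mm high, standing loose at the back left; leave alone. Origin at the centre of its underside.
- jerrycan: Green canister with red cap, 75 (x) x 130 (y) x 180 mm high, loose at the left side; leave alone. Origin at the centre of its underside.
- oil_bottle: Orange canister with black cap, 75 (x) x 130 (y) x 180 mm high, loose at the right side; leave alone. Origin at the centre of its underside.
- tape_roll: Large yellow tape roll lying flat, 100 diameter x 48 mm high, loose at the back right; leave alone. Origin at the centre of its underside.

How it is judged:
On the way, in this order (a step that is already met when the one before it is completed fails the run):
1. the blue tray has been slid to its stop at the green-ticket end of the grey tray (((y of green_ticket in the frame of bottom_tray above 0 m and y of middle_tray in the frame of bottom_tray above 0.024 m) or (y of green_ticket in the frame of bottom_tray below 0 m and y of middle_tray in the frame of bottom_tray below -0.024 m)) and x of middle_tray in the frame of bottom_tray between -0.007 and 0.007 m and z of middle_tray in the frame of bottom_tray between 0.038 and 0.046 m and angle between the y axis of middle_tray and the y axis of bottom_tray, either way round below 0.1 rad and angle between middle_tray's own z axis and vertical below 0.05 rad), for 0.2 s.
2. the orange tray sits in the blue tray, its foot inside the rim (x of orange_tray in the frame of middle_tray between -0.007 and 0.007 m and z of orange_tray in the frame of middle_tray between 0.038 and 0.046 m and angle between the y axis of orange_tray and the y axis of middle_tray, either way round below 0.1 rad and angle between orange_tray's own z axis and vertical below 0.05 rad), for 0.2 s.
At the end, for the whole second after the job is handed in: Blue sits in grey, shifted 24 mm or more (of 30) to the green end; orange sits in blue, shifted 24 mm or more relative to it the other way; both seated (step 42 +- 4 mm, sideways within 7 mm, parallel within 0.1 rad, tilt under 0.05 rad) and at rest (all of step 1 and all of step 2 and ((y of green_ticket in the frame of bottom_tray above 0 m and y of orange_tray in the frame of middle_tray below -0.024 m) or (y of green_ticket in the frame of bottom_tray below 0 m and y of orange_tray in the frame of middle_tray above 0.024 m)) and linear speed of each of middle_tray, orange_tray below 0.01 m/s and angular speed of each of middle_tray, orange_tray below 0.05 rad/s); the robot touches nothing.
It fails at once if the blue tray was lifted off the grey tray (raised more than 8 mm) (z of middle_tray in the frame of bottom_tray above 0.05 m).
It fails at once if the orange tray was dropped (falls faster than 0.5 m/s with no finger on it) (contact force between the fingers and orange_tray below 0.01 N and linear speed of orange_tray above 0.5 m/s).
It fails at once if a bystander was disturbed (moved more than 20 mm or tipped more than 0.3 rad) (distance of any of white_tray, spray_can, jerrycan, oil_bottle, tape_roll from where it was at the start of the episode above 0.02 m or angle between any of white_tray, spray_can, jerrycan, oil_bottle, tape_roll's own z axis and vertical above 0.3 rad).
It also fails if it takes over 58 s, if anything falls off the work surface, if the arm or the gripper's body presses on something with over 40 N, if the wrist force passes 120 N, or if a joint passes its speed limit or range.

ROBOT

A 6-joint arm with a two-finger parallel gripper is mounted at the origin on the work surface. World frame = base frame: x ahead of the robot, y to its left, z up, the work surface at z = 0. Lengths are in m, angles in rad, forces in N, time in s.
With the tool pointing down it reaches from about 0.35 to 0.775 m from the base axis. Payload 5.5 kg.
Tool frame: the origin (TCP) lies midway between the tips of the shut fingers; the grasp point (between the pads) lies grasp_offset behind it (grasp_offset is the distance from the TCP to the grasp point, in m); z points along the fingers, y is the line along which they close (so a half turn about z gives the same grasp; the last joint's range is limited). The gripper opens to 85 mm and grips with 20 to 120 N. Pads are 22 mm wide; open, the fingers measure 114 mm over their backs; the gripper's body (76 mm by 85 mm) begins 54 mm behind the grasp point. The pads swing forward as they close: fully open they stand 13 mm farther back than shut.
Start: joints at [-1.388, 0.313, 0.046, 1.304, 0, 1.431], TCP at [0.182, -0.545, 0.2] pointing down, gripper open.
Joint ranges: [-2.76, 2.76], [-0.86, 1.69], [-1.03, 1.26], [-2.2, 2.34], [-1.47, 1.5], [-3.14, 3.14]. Speed limits (rad/s): [2.57, 2.57, 3.14, 3.14, 3.14, 3.14].

INTERFACE

Orientations are given as a unit quaternion [w, x, y, z].
In Python, from workcell import * gives the robot as it stands.
- The arm moves only by the tool step_arm, never from a script. Its argument "deltas" is a list of rows, each a list of 7 numbers: the shift along the world's x, y, z in mm, then the turn, a rotation vector about the world's x, y, z in degrees, then the gripper's target within -1 to 1 (fully open at 1, half-way at 0, shut at -1). A call has 1 to 5 rows; each row shifts and turns the commanded pose from where the row before left it; what a row does not reach is not made up. A row lasts 1/10 s, in which the tool goes at most 50 mm and 8.59 degrees, less where a joint would pass 70% of its speed; a pose out of reach is approached as far as the arm can. A call is refused whole if a number of a shift passes 50 or a number of a turn 8.59, either way. A call with a gripper value outside its range is refused whole. The fingers move at their own pace and stop on an object; "newtons" is the grip in N (left out, the last holds). Time passes only in rows, so rows that do not move let the fingers close. It gives the time, the measured TCP pose, the force, the opening and the grip force at its end, in the units of the state.
- get_state(): the state, without advancing time (a new reading comes with each control period).
- read_camera(name): name is "side" or "top"; returns a dict with "image" (384x512x3 uint8, red, green, blue), "z_map" (384x512 float32, m along the optical axis (not along the pixel's ray), 0 where there is no reading), "K" (3x3 intrinsics, pixels), "dist_coeffs" ([k1, k2, p1, p2, k3] as OpenCV has them; the pictures are not rectified), "world_from_camera" (4x4, takes a point from camera to world coordinates). Camera axes: x right, y down, z forward; pixel columns grow to the right and rows downward; lengths in m; the calibration is good to about 2 mm. A picture is of the moment at which its call begins.
- hand_in(): hands the job in; it is judged then, once.
The state is a dict: "clock": time; "joint_pos": joint angles; "qvel": joint speeds; "tau": joint torques, N m; "tcp_pos": TCP position; "orientation": TCP orientation; "wrist_force": force on the tool from outside, world axes, zero at the start; "ft_torque": the same for the moment, N m; "finger_gap": finger opening in m; "grip_force": force on a finger pad.
Only numpy, scipy, OpenCV 4.12 (cv2) and the standard library are available. Lean on these libraries where they do the work, as an engineer would, in place of code of your own. Each camera call takes 0.05 s, during which the arm holds its last target. There are 200 camera calls.

## Working session

There is one attempt and no reset: what is moved stays moved. The work goes in short steps, Python scripts to look and compute and a tool call to move; the robot and the scene stay as the last step left them, time stands still between calls to the robot, and variables do not carry over. Pictures are saved under pics/ and viewed, at most 10 in all, crops included, and the job is handed in when it is done.

Besides the shell and the picture viewer there is one more tool, called after "Call:" as a command line: name --pt "numbers of a row" for each row, then --argument value for the rest. step_arm: Moves the arm, as the interface text tells. Its arguments: {"type":"object","properties":{"deltas":{"type":"array","items":{"type":"array","items":{"type":"number"}}},"newtons":{"type":"number"}},"required":["deltas"]}

```bash
mkdir -p pics
cat > h.py <<'E'
from workcell import *
import numpy as np, cv2
def cloud(c):
    z=c["z_map"]; h,w=z.shape
    u,v=np.meshgrid(np.arange(w),np.arange(h))
    p=cv2.undistortPoints(np.stack([u,v],-1).reshape(-1,1,2).astype(np.float32),c["K"],np.array(c["dist_coeffs"])).reshape(h,w,2)
    P=np.dstack([p[...,0]*z,p[...,1]*z,z,np.ones_like(z)])@np.array(c["world_from_camera"]).T
    P=P[...,:3]; P[z==0]=np.nan
    return P
E
python3 - <<'E'
from h import *
s=get_state();print(s)
for n in("top","side"):
    c=read_camera(n);cv2.imwrite(f"pics/{n}0.png",c["image"][...,::-1]);np.savez(f"{n}0.npz",**{k:np.array(v) for k,v in c.items()})
    print(np.array(c["world_from_camera"]).round(3))
try: print(grasp_offset)
except Exception as e: print(e)
E
```

```text
{'clock': 0.0, 'joint_pos': array([-1.38759071e+00,  3.14014629e-01,  4.49869156e-02,  1.30359048e+00,
        4.51080177e-05,  1.43118033e+00]), 'qvel': array([-1.40805979e-03, -2.87972495e-04,  2.62124460e-04, -1.10171152e-03,
       -9.42366625e-05, -2.78401580e-04]), 'tau': array([-1.36188693e-03, -4.80625927e+01,  2.98534924e+01,  1.91886385e-02,
       -2.19648305e-04,  1.20868572e-05]), 'tcp_pos': array([ 0.18230892, -0.54474483,  0.19870407]), 'orientation': array([-9.11210230e-04,  9.87001127e-01,  1.60710747e-01,  2.69655855e-06]), 'wrist_force': array([0.50478753, 0.35760036, 0.00728698]), 'ft_torque': array([ 0.01845811, -0.01887375,  0.03647121]), 'grip_force': 0.0, 'finger_gap': 0.08538921952198633}
[[-0.083 -0.967  0.239  0.255]
 [-0.996  0.08  -0.025  0.028]
 [ 0.005 -0.241 -0.971  1.435]
 [ 0.     0.     0.     1.   ]]
[[-0.812 -0.42   0.405  0.038]
 [-0.584  0.586 -0.562  0.788]
 [-0.002 -0.693 -0.721  1.043]
 [ 0.     0.     0.     1.   ]]
0.0187
```

View pics/top0.png

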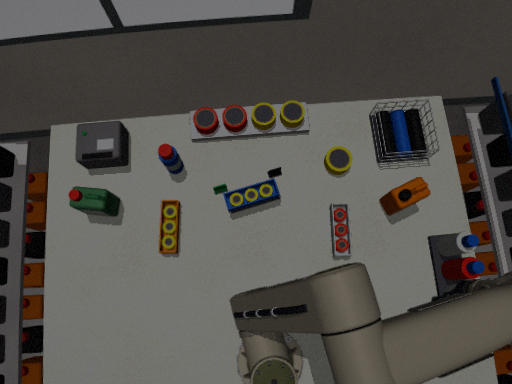

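View pics/side0.png

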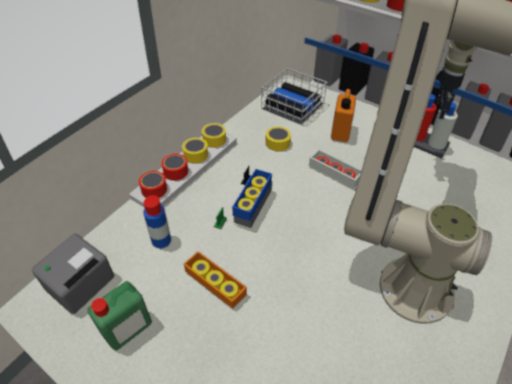

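Top view: green ticket at (221,188) is on the left (world +y), and black is at (274,172). The blue tray is at (252,195), orange at (170,227) and white at (340,230). I'll measure these now.

```bash
cat >> h.py <<'E'
def ray(c,uv,zp):
    p=cv2.undistortPoints(np.array(uv,np.float32).reshape(-1,1,2),np.array(c["K"]),np.array(c["dist_coeffs"])).reshape(-1,2)
    T=np.array(c["world_from_camera"]);d=np.c_[p,np.ones(len(p))]@T[:3,:3].T
    return T[:3,3]+d*((zp-T[2,3])/d[:,2])[:,None]
def masks(c):
    hsv=cv2.cvtColor(np.array(c["image"]),cv2.COLOR_RGB2HSV)
    return {"blue":cv2.inRange(hsv,(105,120,40),(125,255,255)),"orange":cv2.inRange(hsv,(5,150,60),(17,255,255)),"green":cv2.inRange(hsv,(50,80,20),(85,255,255))}
def rim(c,col,zr,xr,yr,dz=.006,show=True):
    P=cloud(c);m=masks(c)[col]>0
    s=m&(P[...,0]>xr[0])&(P[...,0]<xr[1])&(P[...,1]>yr[0])&(P[...,1]<yr[1])&(abs(P[...,2]-zr)<dz)
    v,u=np.nonzero(s); Q=ray(c,np.c_[u,v],zr)[:,:2] if len(u) else np.zeros((0,2))
    r=cv2.minAreaRect((Q*1000).astype(np.float32))
    (cx,cy),(w,h),a=r
    if w>h: L,W,t=w,h,a
    else: L,W,t=h,w,a+90
    t=(t+90)%180-90
    print(col,len(u),"c",round(cx,1),round(cy,1),"L,W",round(L,1),round(W,1),"long axis deg",round(t,1),"zmed",np.nanmedian(P[s][:,2]).round(4))
    return cx,cy,t
E
python3 - <<'E'
from h import *
for n in("top","side"):
    c=dict(np.load(f"{n}0.npz")); P=cloud(c)
    print(n)
    if n=="top":
        for nm,(u,v) in dict(green=(221,188),black=(274,172),blue=(252,195),orange=(170,227),white=(340,230),can=(170,155),tape=(338,160)).items(): print(nm,P[v,u].round(3))
    for dz in(.006,.012):
        rim(c,"blue",.092,(.35,.62),(-.13,.13),dz); rim(c,"orange",.05,(.2,.6),(.1,.4),dz)
E
```

```text
top
green [0.624 0.123 0.019]
black [ 0.667 -0.08   0.027]
blue [0.574 0.01  0.078]
orange [0.49  0.314 0.036]
white [ 0.428 -0.296  0.036]
can [0.715 0.279 0.171]
tape [ 0.687 -0.32   0.052]
blue 165 c 575.2 14.1 L,W 188.8 61.2 long axis deg -77.5 zmed 0.0909
orange 132 c 493.1 317.7 L,W 187.6 60.7 long axis deg -4.3 zmed 0.0488
blue 182 c 575.2 14.1 L,W 188.8 61.3 long axis deg -77.5 zmed 0.0905
orange 159 c 492.9 316.8 L,W 187.8 61.5 long axis deg -4.8 zmed 0.0481
side
blue 165 c 574.4 20.9 L,W 192.5 63.8 long axis deg -77.5 zmed 0.0905
orange 260 c 490.0 323.2 L,W 189.9 61.8 long axis deg -4.7 zmed 0.0486
blue 255 c 572.9 22.6 L,W 196.5 66.2 long axis deg -77.8 zmed 0.088
orange 392 c 490.0 324.6 L,W 190.1 64.6 long axis deg -4.7 zmed 0.0467
```

Call:
step_arm --pt "28 28.6 0 0 0 5.6 -1" --pt "28 28.6 0 0 0 5.6 -1" --pt "28 28.6 0 0 0 5.6 -1" --pt "28 28.6 0 0 0 5.6 -1" --pt "28 28.6 0 0 0 5.6 -1"

```text
clock: 0.6
tcp_pos: [0.3231, -0.4009, 0.1992]
orientation: [-0.0, 0.918, 0.396, 0.0]
wrist_force: [0.8, -0.8, 0.6]
finger_gap: 0.0121
grip_force: 0.0
```

Call:
step_arm --pt "28 28.6 0 0 0 5.6 -1" --pt "28 28.6 0 0 0 5.6 -1" --pt "28 28.6 0 0 0 5.6 -1" --pt "28 28.6 0 0 0 5.6 -1" --pt "28 28.6 0 0 0 5.6 -1"

```text
clock: 1.1
tcp_pos: [0.4631, -0.2578, 0.1993]
orientation: [-0.0, 0.795, 0.607, -0.0]
wrist_force: [-0.4, -0.4, 0.2]
finger_gap: 0.0001
grip_force: 0.0
```

Call:
step_arm --pt "28 28.6 0 0 0 5.6 -1" --pt "28 28.6 0 0 0 5.6 -1" --pt "28 28.6 0 0 0 5.6 -1" --pt "28 28.6 0 0 0 5.6 -1" --pt "28 28.6 0 0 0 5.6 -1"

```text
clock: 1.6
tcp_pos: [0.6031, -0.1148, 0.1991]
orientation: [-0.0, 0.624, 0.781, -0.0]
wrist_force: [0.2, -1.0, -0.0]
finger_gap: -0.0001
grip_force: 0.0
```

Call:
step_arm --pt "0 0 -33 0 0 0 -1" --pt "0 0 -33 0 0 0 -1" --pt "0 0 -33 0 0 0 -1" --pt "0 0 -33 0 0 0 -1" --pt "0 0 0 0 0 0 -1"

```text
clock: 2.1
tcp_pos: [0.5981, -0.1148, 0.0622]
orientation: [-0.005, 0.626, 0.78, -0.002]
wrist_force: [-0.9, 0.9, -0.5]
finger_gap: 0.0003
grip_force: 0.0
```

Call:
step_arm --pt "-1.1 4.9 0 0 0 0 -1" --pt "-1.1 4.9 0 0 0 0 -1" --pt "-1.1 4.9 0 0 0 0 -1" --pt "-1.1 4.9 0 0 0 0 -1" --pt "-1.1 4.9 0 0 0 0 -1"

```text
clock: 2.6
tcp_pos: [0.5974, -0.0914, 0.0688]
orientation: [0.001, 0.626, 0.78, 0.0]
wrist_force: [-0.6, 0.5, -0.1]
finger_gap: 0.0001
grip_force: 0.0
```

Call:
step_arm --pt "-0.65 2.9 0 0 0 0 -1" --pt "-0.65 2.9 0 0 0 0 -1" --pt "-0.65 2.9 0 0 0 0 -1" --pt "-0.65 2.9 0 0 0 0 -1" --pt "-0.65 2.9 0 0 0 0 -1"

```text
clock: 3.1
tcp_pos: [0.5936, -0.0772, 0.0675]
orientation: [-0.0, 0.626, 0.78, -0.0]
wrist_force: [0.1, 0.5, 0.3]
finger_gap: -0.0004
grip_force: 0.0
```

Call:
step_arm --pt "-0.45 1.95 0 0 0 0 -1" --pt "-0.45 1.95 0 0 0 0 -1" --pt "-0.45 1.95 0 0 0 0 -1" --pt "-0.45 1.95 0 0 0 0 -1" --pt "-0.45 1.95 0 0 0 0 -1"

```text
clock: 3.6
tcp_pos: [0.5914, -0.0675, 0.0676]
orientation: [0.0, 0.626, 0.78, 0.0]
wrist_force: [0.5, -0.9, -0.1]
finger_gap: -0.0
grip_force: 0.0
```

Call:
step_arm --pt "-0.45 1.95 0 0 0 0 -1" --pt "-0.45 1.95 0 0 0 0 -1" --pt "-0.45 1.95 0 0 0 0 -1" --pt "0 0 0 0 0 0 -1"

```text
clock: 4.0
tcp_pos: [0.5899, -0.0615, 0.0676]
orientation: [-0.0, 0.626, 0.78, 0.0]
wrist_force: [-0.2, 0.4, 0.9]
finger_gap: 0.0001
grip_force: 0.0
```

Run:
```python
from h import *
c=read_camera("side"); rim(c,"blue",.092,(.35,.7),(-.13,.16),.006)
c=read_camera("top"); rim(c,"blue",.092,(.35,.7),(-.13,.16),.006)
cv2.imwrite("pics/t1.png",cv2.resize(c["image"][130:290,150:350,::-1],None,fx=3,fy=3))
```

```text
blue 150 c 574.5 20.7 L,W 191.6 63.5 long axis deg -77.0 zmed 0.0904
blue 71 c 565.2 59.1 L,W 96.0 61.1 long axis deg -77.5 zmed 0.0911
```

View pics/t1.png

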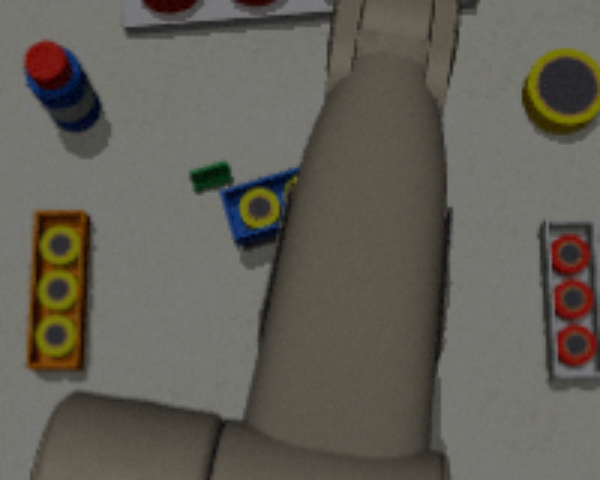

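The top view shows the arm covering the blue tray's right half. The tray's left end, at crop (235,215), hasn't moved. I'll check the fingers in the side view.

Run:
```python
from h import *
c=read_camera("side")
cv2.imwrite("pics/s1.png",cv2.resize(c["image"][100:260,170:370,::-1],None,fx=4,fy=3.75))
T=np.linalg.inv(c["world_from_camera"]);s=get_state();print(s["tcp_pos"])
R=cv2.Rodrigues(T[:3,:3])[0]
print(cv2.projectPoints(s["tcp_pos"].reshape(1,1,3),R,T[:3,3],np.array(c["K"]),np.array(c["dist_coeffs"]))[0])
```

```text
[ 0.5900951  -0.06177914  0.06765739]
[[[262.40800588 179.105373  ]]]
```

View pics/s1.png

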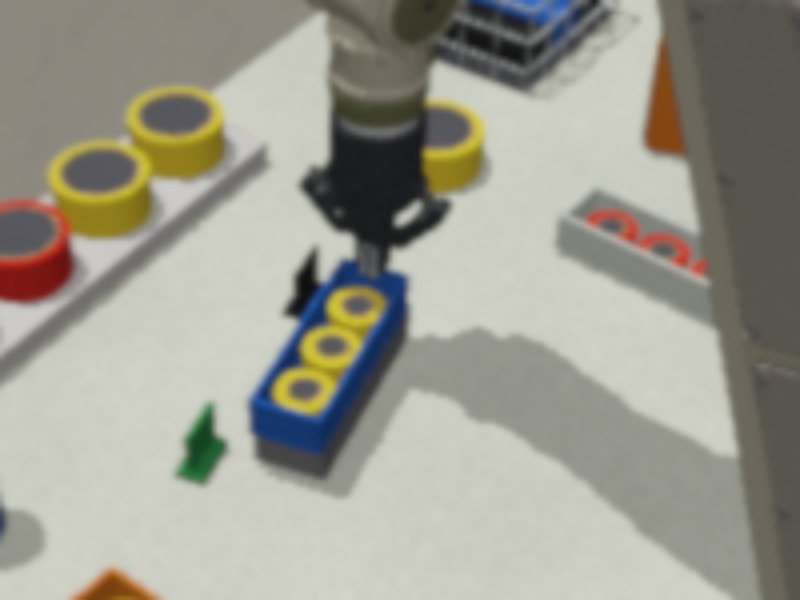

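The side view shows the fingertips at crop (370,270), right at the blue tray's far end wall. The tray still looks unmoved, so I'll check the depth around the fingers.

Run:
```python
from h import *
c=read_camera("side");P=cloud(c);c0=dict(np.load("side0.npz"));P0=cloud(c0)
for v in range(158,186,2):
    print(v,[tuple((P[v,u]*1000).round().astype(int)) for u in(258,262,266)],c["image"][v,262],(P0[v,262]*1000).round())
print(get_state()["wrist_force"],get_state()["ft_torque"])
```

```text
158 [(np.int64(601), np.int64(-49), np.int64(165)), (np.int64(598), np.int64(-67), np.int64(154)), (np.int64(573), np.int64(-52), np.int64(177))] [26 27 30] [ 693. -213.    2.]
160 [(np.int64(600), np.int64(-48), np.int64(158)), (np.int64(595), np.int64(-64), np.int64(149)), (np.int64(572), np.int64(-52), np.int64(169))] [28 29 32] [ 689. -207.   -1.]
162 [(np.int64(600), np.int64(-47), np.int64(150)), (np.int64(593), np.int64(-61), np.int64(143)), (np.int64(573), np.int64(-54), np.int64(159))] [26 27 29] [ 682. -196.   -0.]
164 [(np.int64(601), np.int64(-50), np.int64(139)), (np.int64(593), np.int64(-61), np.int64(135)), (np.int64(574), np.int64(-55), np.int64(149))] [38 40 41] [ 676. -188.   -1.]
166 [(np.int64(682), np.int64(-170), np.int64(-1)), (np.int64(587), np.int64(-52), np.int64(136)), (np.int64(575), np.int64(-57), np.int64(138))] [72 74 74] [ 671. -180.   -2.]
168 [(np.int64(676), np.int64(-162), np.int64(-2)), (np.int64(587), np.int64(-53), np.int64(126)), (np.int64(576), np.int64(-59), np.int64(128))] [76 78 79] [ 661. -166.    2.]
170 [(np.int64(614), np.int64(-69), np
[... 723 characters left out ...]
nt64(-58), np.int64(76)), (np.int64(584), np.int64(-74), np.int64(67))] [156 136  57] [588. -55.  79.]
180 [(np.int64(592), np.int64(-38), np.int64(82)), (np.int64(581), np.int64(-45), np.int64(82)), (np.int64(586), np.int64(-78), np.int64(53))] [133 116  88] [583. -49.  77.]
182 [(np.int64(586), np.int64(-30), np.int64(81)), (np.int64(579), np.int64(-42), np.int64(76)), (np.int64(559), np.int64(-37), np.int64(91))] [145 130  82] [577. -40.  79.]
184 [(np.int64(582), np.int64(-24), np.int64(79)), (np.int64(572), np.int64(-32), np.int64(79)), (np.int64(556), np.int64(-32), np.int64(88))] [201 188  61] [573. -34.  77.]
[ 0.2586665  -0.24685235  0.50384488] [-0.00481032 -0.00613287  0.03609827]
```

Call:
step_arm --pt "0 0 20 0 0 0 -1" --pt "0 0 20 0 0 0 -1" --pt "2 -9 0 0 0 0 -1" --pt "8 -36 0 0 0 0 -1" --pt "0 0 0 0 0 0 -1"

```text
clock: 4.7
tcp_pos: [0.6012, -0.1106, 0.1071]
orientation: [0.001, 0.627, 0.779, -0.0]
wrist_force: [-0.2, -0.1, -0.9]
finger_gap: -0.0003
grip_force: 0.0
```

Run:
```python
from h import *
c=read_camera("side");P=cloud(c)
T=np.linalg.inv(c["world_from_camera"]);s=get_state();print(s["tcp_pos"],s["finger_gap"])
uv=cv2.projectPoints(s["tcp_pos"].reshape(1,1,3),cv2.Rodrigues(T[:3,:3])[0],T[:3,3],np.array(c["K"]),np.array(c["dist_coeffs"]))[0].ravel();print(uv)
im=c["image"][:,:,::-1].copy();u,v=uv.round().astype(int)
cr=cv2.resize(im[v-50:v+30,u-50:u+50],None,fx=8,fy=7);cv2.drawMarker(cr,(400+4,350+3),(255,0,255),1,20,1)
cv2.imwrite("pics/s2.png",cr)
```

```text
[ 0.60032549 -0.10891359  0.10680671] -0.00033505833574948686
[268.05185947 161.62067076]
```

View pics/s2.png

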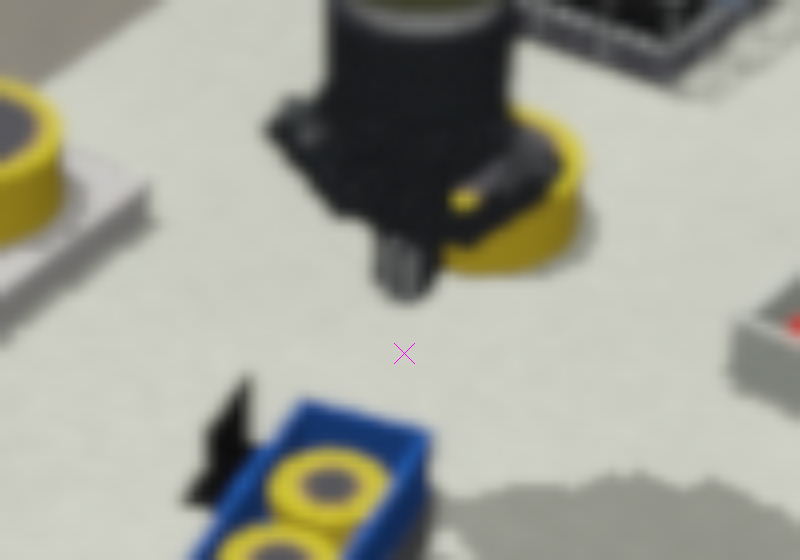

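The reported TCP projects to crop (404,353), but the visible fingertips end at about (405,298), roughly 8 px higher. The tips are about 30 mm higher than reported, so I'll quantify that offset.

Run:
```python
from h import *
c=read_camera("side");P=cloud(c);s=get_state();t=s["tcp_pos"]
for v in range(142,158): print(v,[tuple((P[v,u]*1000).round().astype(int).tolist()) for u in(267,269)],c["image"][v,268])
for z in np.arange(.1,.16,.01):
    T=np.linalg.inv(c["world_from_camera"])
    print(round(z,3),cv2.projectPoints(np.array([[[t[0],t[1],z]]]),cv2.Rodrigues(T[:3,:3])[0],T[:3,3],np.array(c["K"]),np.array(c["dist_coeffs"]))[0].ravel())
print(t,s["joint_pos"])
```

```text
142 [(602, -100, 196), (591, -95, 205)] [28 29 32]
143 [(601, -98, 194), (594, -100, 196)] [28 29 31]
144 [(603, -102, 187), (594, -100, 192)] [25 27 29]
145 [(602, -101, 184), (594, -101, 187)] [27 27 30]
146 [(605, -105, 175), (593, -99, 185)] [41 42 43]
147 [(601, -100, 176), (592, -98, 182)] [65 66 67]
148 [(601, -99, 172), (594, -101, 175)] [81 82 83]
149 [(601, -101, 167), (596, -104, 167)] [83 84 85]
150 [(603, -103, 161), (592, -99, 168)] [81 84 84]
151 [(601, -100, 159), (595, -104, 160)] [81 83 83]
152 [(600, -100, 156), (593, -101, 158)] [81 83 83]
153 [(600, -100, 151), (593, -101, 154)] [83 85 85]
154 [(598, -97, 150), (590, -96, 154)] [93 94 94]
155 [(601, -102, 141), (592, -100, 146)] [127 129 123]
156 [(684, -233, 3), (678, -238, 3)] [177 180 170]
157 [(683, -231, -1), (676, -236, 0)] [199 201 190]
0.1 [267.94654222 163.37399214]
0.11 [268.04279548 161.15306222]
0.12 [268.13983354 158.91012768]
0.13 [268.2376626  156.64492163]
0.14 [268.33628885 154.35717447]
0.15 [268.4357184  152.04661392]
[ 0.59974703 -0.10780569  0.10663353] [-3.09595507e-01  4.20134468e-01 -2.86476446e-02  1.12303386e+00
  1.40682818e-04  1.04508025e+00]
```

Call:
step_arm --pt "2 0 -15 0 0 0 -1" --pt "0 0 -15 0 0 0 -1" --pt "0 0 -15 0 0 0 -1" --pt "0 0 -15 0 0 0 -1" --pt "0 0 -12 0 0 0 -1"

```text
clock: 5.3
tcp_pos: [0.6011, -0.1059, 0.0341]
orientation: [-0.001, 0.626, 0.78, -0.0]
wrist_force: [-0.1, 1.2, 0.1]
finger_gap: -0.0
grip_force: 0.0
```

Call:
step_arm --pt "-0.65 2.9 0 0 0 0 -1" --pt "-0.65 2.9 0 0 0 0 -1" --pt "-0.65 2.9 0 0 0 0 -1" --pt "-0.65 2.9 0 0 0 0 -1" --pt "-0.65 2.9 0 0 0 0 -1"

```text
clock: 5.8
tcp_pos: [0.5993, -0.092, 0.0364]
orientation: [0.001, 0.626, 0.78, 0.0]
wrist_force: [-1.0, 0.0, 0.1]
finger_gap: -0.0008
grip_force: 0.0
```

Call:
step_arm --pt "-0.65 2.9 0 0 0 0 -1" --pt "-0.65 2.9 0 0 0 0 -1" --pt "-0.65 2.9 0 0 0 0 -1" --pt "-0.65 2.9 0 0 0 0 -1" --pt "0 0 0 0 0 0 -1"

```text
clock: 6.3
tcp_pos: [0.5965, -0.0806, 0.0359]
orientation: [0.0, 0.626, 0.78, 0.0]
wrist_force: [1.2, -2.2, 1.2]
finger_gap: 0.0001
grip_force: 0.9
```

Call:
step_arm --pt "-0.65 2.9 0 0 0 0 -1" --pt "-0.65 2.9 0 0 0 0 -1" --pt "-0.65 2.9 0 0 0 0 -1" --pt "-0.65 2.9 0 0 0 0 -1" --pt "-0.65 2.9 0 0 0 0 -1"

```text
clock: 6.8
tcp_pos: [0.5932, -0.0662, 0.0359]
orientation: [0.0, 0.626, 0.78, 0.0]
wrist_force: [1.1, -4.2, 2.1]
finger_gap: 0.0
grip_force: 2.2
```

Call:
step_arm --pt "-0.22 1 0 0 0 0 -1" --pt "-0.22 1 0 0 0 0 -1" --pt "-0.22 1 0 0 0 0 -1" --pt "-0.22 1 0 0 0 0 -1" --pt "-0.22 1 0 0 0 0 -1"

```text
clock: 7.3
tcp_pos: [0.5934, -0.0652, 0.0363]
orientation: [0.003, 0.627, 0.779, -0.002]
wrist_force: [2.0, -17.3, 2.6]
finger_gap: -0.0002
grip_force: 8.7
```

Run:
```python
from h import *
c=read_camera("side"); rim(c,"blue",.092,(.35,.7),(-.13,.2),.006);print(get_state()["wrist_force"])
```

```text
blue 187 c 569.7 40.6 L,W 201.7 63.8 long axis deg -76.9 zmed 0.0907
[  2.68354216 -15.89935693   2.20163258]
```

Call:
step_arm --pt "1 -5 0 0 0 0 -1" --pt "5 -22 0 0 0 0 -1" --pt "0 0 40 0 0 0 -1" --pt "0 0 45 0 0 0 -1" --pt "0 0 45 0 0 0 -1"

```text
clock: 7.85
tcp_pos: [0.5961, -0.0866, 0.1655]
orientation: [-0.003, 0.626, 0.78, 0.0]
wrist_force: [0.3, -0.3, 0.3]
finger_gap: 0.0001
grip_force: 0.0
```

Call:
step_arm --pt "-11 41 10 0 0 7.3 1" --pt "-11 41 10 0 0 7.3 1" --pt "-11 41 0 0 0 7.3 1" --pt "-11 41 0 0 0 7.3 1" --pt "-11 41 0 0 0 7.3 1"

```text
clock: 8.35
tcp_pos: [0.5407, 0.1194, 0.1849]
orientation: [-0.002, 0.347, 0.938, 0.0]
wrist_force: [0.4, -0.5, -0.6]
finger_gap: 0.0721
grip_force: 0.0
```

Call:
step_arm --pt "-11 41 0 0 0 7.3 1" --pt "-11 41 0 0 0 7.3 1" --pt "-11 41 0 0 0 7.3 1" --pt "-11 41 0 0 0 7.3 1" --pt "-11 41 0 0 0 7.3 1"

```text
clock: 8.85
tcp_pos: [0.4853, 0.324, 0.1847]
orientation: [-0.002, 0.036, 0.999, 0.0]
wrist_force: [0.8, 0.9, 0.4]
finger_gap: 0.0854
grip_force: 0.0
```

Run:
```python
from h import *
for n in("side","top"):
    c=read_camera(n); rim(c,"blue",.092,(.35,.62),(-.13,.2),.006);rim(c,"orange",.05,(.2,.65),(.1,.4),.006)
    cv2.imwrite(f"pics/{n}3.png",c["image"][...,::-1])
c=dict(np.load("top0.npz"));P=cloud(c);m=P[(masks(c)["green"]>0)&(P[...,2]>.1)];print("jerry",np.nanmin(m,0),np.nanmax(m,0))
s=get_state();print(s["tcp_pos"],s["orientation"],s["joint_pos"])
```

```text
blue 161 c 569.6 41.8 L,W 190.1 63.4 long axis deg -76.9 zmed 0.0906
orange 260 c 490.9 323.1 L,W 188.1 62.4 long axis deg -4.4 zmed 0.0486
blue 167 c 570.6 36.0 L,W 188.3 61.4 long axis deg -77.5 zmed 0.0913
orange 104 c 494.8 317.4 L,W 184.1 59.7 long axis deg -4.5 zmed 0.0484
jerry [ 0.07531796 -0.51563658  0.10069969] [1.248888   0.82629808 0.72517916]
[0.48421747 0.32672943 0.18443529] [-2.08825424e-03  3.46566907e-02  9.99396680e-01  9.10965286e-04] [0.45414985 0.33769843 0.0433751  1.27930487 0.00356976 0.52347224]
```

View pics/side3.png

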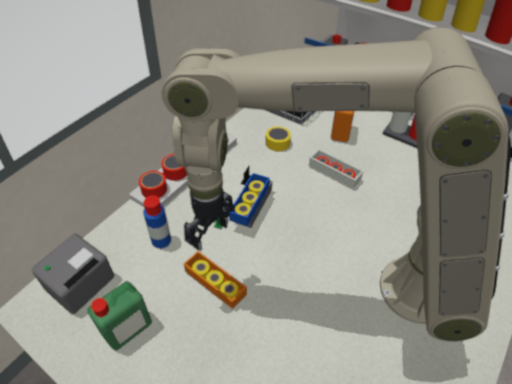

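Side view: the blue tray now overhangs the green end and has moved about 21 mm. The gripper is open above the orange tray at (209,226), with the tray at (215,278). I'll align, descend part way and check.

Call:
step_arm --pt "8 -7 -45 0 0 -0.5 1" --pt "0 0 -45 0 0 0 1" --pt "0 0 -45 0 0 0 1" --pt "0 0 0 0 0 0 1" --pt "0 0 0 0 0 0 1"

```text
clock: 9.45
tcp_pos: [0.4944, 0.3143, 0.0502]
orientation: [-0.002, 0.044, 0.999, -0.0]
wrist_force: [1.3, 0.8, 1.4]
finger_gap: 0.0856
grip_force: 0.0
```

Run:
```python
from h import *
c=read_camera("side");s=get_state();print(s["tcp_pos"])
T=np.linalg.inv(c["world_from_camera"])
t=s["tcp_pos"]
for dz in(0,.03,.046):
  for dy in(-.0425,.0425):
    print(dz,dy,cv2.projectPoints(np.array([[[t[0],t[1]+dy,t[2]+dz]]]),cv2.Rodrigues(T[:3,:3])[0],T[:3,3],np.array(c["K"]),np.array(c["dist_coeffs"]))[0].ravel().round(1))
cv2.imwrite("pics/s4.png",cv2.resize(c["image"][190:320,150:290,::-1],None,fx=5,fy=4.6))
```

```text
[0.49629123 0.31512164 0.05207443]
0 -0.0425 [223.3 262.4]
0 0.0425 [204.4 283. ]
0.03 -0.0425 [222.9 256.3]
0.03 0.0425 [203.5 277.1]
0.046 -0.0425 [222.6 252.9]
0.046 0.0425 [203.  273.8]
```

View pics/s4.png

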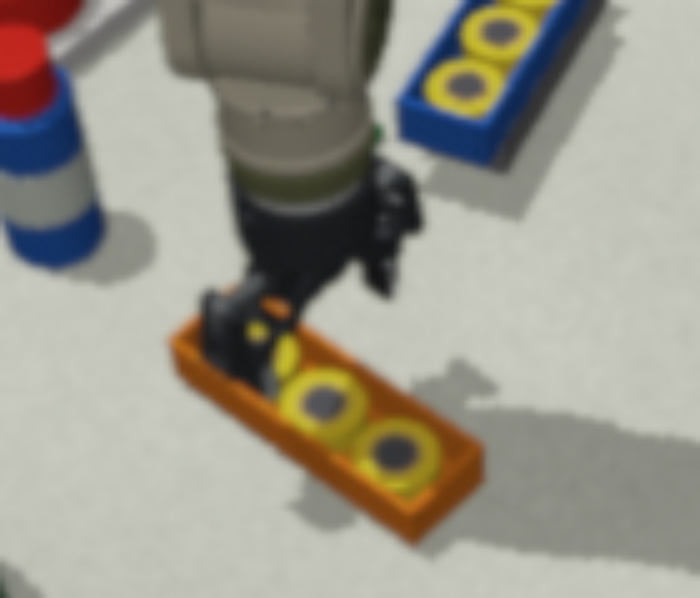

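Near tip is at crop (265,385) and far tip at (385,290), matching a +46 mm z offset when open. The fingers straddle the tray and need about 4 mm more +y. Descending.

Call:
step_arm --pt "-3 4 -10 0 0 0 1" --pt "0 0 -15 0 0 0 1" --pt "0 0 -15 0 0 0 1" --pt "0 0 -10 0 0 0 1" --pt "0 0 0 0 0 0 1"

```text
clock: 10.0
tcp_pos: [0.4925, 0.3189, 0.0003]
orientation: [-0.0, 0.044, 0.999, -0.0]
wrist_force: [-0.3, 0.4, -0.2]
finger_gap: 0.0853
grip_force: 0.0
```

Call:
step_arm --pt "0 0 -5 0 0 0 1" --pt "0 0 -5 0 0 0 1" --pt "0 0 -5 0 0 0 1" --pt "0 0 -4 0 0 0 1" --pt "0 0 0 0 0 0 1"

```text
clock: 10.5
tcp_pos: [0.4924, 0.3186, -0.0191]
orientation: [-0.0, 0.044, 0.999, -0.0]
wrist_force: [-0.0, 0.2, -0.1]
finger_gap: 0.0853
grip_force: 0.0
```

Call:
step_arm --pt "0 0 0 0 0 0 0" --pt "0 0 0 0 0 0 -1" --pt "0 0 0 0 0 0 -1" --pt "0 0 0 0 0 0 -1" --pt "0 0 0 0 0 0 -1" --newtons 40

```text
clock: 11.0
tcp_pos: [0.4933, 0.3192, -0.0179]
orientation: [0.0, 0.044, 0.999, 0.0]
wrist_force: [-0.1, 0.7, 2.4]
finger_gap: 0.0617
grip_force: 45.6
```

Call:
step_arm --pt "0 0 10 0 0 0 -1" --pt "0 0 30 0 0 0 -1" --pt "0 0 40 0 0 0 -1" --pt "0 0 40 0 0 0 -1" --pt "0 0 38 0 0 0 -1"

```text
clock: 11.5
tcp_pos: [0.492, 0.3182, 0.1411]
orientation: [-0.001, 0.044, 0.999, -0.0]
wrist_force: [1.1, 0.3, -3.5]
finger_gap: 0.0616
grip_force: 45.0
```

Call:
step_arm --pt "5.4 -20.2 0 0 0 -4.8 -1" --pt "5.4 -20.2 0 0 0 -4.8 -1" --pt "5.4 -20.2 0 0 0 -4.8 -1" --pt "5.5 -20.2 0 0 0 -4.8 -1" --pt "5.5 -20.2 0 0 0 -4.8 -1"

```text
clock: 12.0
tcp_pos: [0.5192, 0.2166, 0.1394]
orientation: [-0.001, 0.252, 0.968, -0.001]
wrist_force: [-0.3, 1.0, -4.0]
finger_gap: 0.0615
grip_force: 45.1
```

Call:
step_arm --pt "5.4 -20.2 0 0 0 -4.8 -1" --pt "5.4 -20.2 0 0 0 -4.8 -1" --pt "5.4 -20.2 0 0 0 -4.8 -1" --pt "5.5 -20.2 0 0 0 -4.8 -1" --pt "5.5 -20.2 0 0 0 -4.8 -1"

```text
clock: 12.5
tcp_pos: [0.5464, 0.1158, 0.1393]
orientation: [-0.001, 0.448, 0.894, -0.001]
wrist_force: [0.2, -0.0, -3.2]
finger_gap: 0.0616
grip_force: 45.1
```

Call:
step_arm --pt "5.4 -20.2 0 0 0 -4.8 -1" --pt "5.4 -20.2 0 0 0 -4.8 -1" --pt "5.4 -20.2 0 0 0 -4.8 -1" --pt "5.5 -20.2 0 0 0 -4.8 -1" --pt "5.5 -20.2 0 0 0 -4.8 -1"

```text
clock: 13.0
tcp_pos: [0.5736, 0.0149, 0.1393]
orientation: [-0.001, 0.624, 0.781, -0.001]
wrist_force: [1.3, 0.1, -3.0]
finger_gap: 0.0614
grip_force: 45.1
```

Run:
```python
from h import *
s=get_state();t=s["tcp_pos"];print(t,s["orientation"],s["finger_gap"],s["wrist_force"])
zr=t[2]+.018+.05;print(zr)
for n in("side","top"):
    c=read_camera(n); print(n);rim(c,"orange",zr,(.4,.75),(-.15,.2),.008);rim(c,"blue",.092,(.35,.62),(-.13,.2),.006)
    cv2.imwrite(f"pics/{n}5.png",cv2.resize(c["image"][100:260,150:350,::-1],None,fx=4,fy=3.75))
```

```text
[0.57357955 0.01493219 0.13933276] [-7.01836082e-04  6.23943198e-01  7.81469108e-01 -6.53338678e-04] 0.0614386947864828 [ 1.32304897  0.13048781 -2.95936358]
0.20733275611032248
side
orange 147 c 573.0 18.1 L,W 196.2 64.4 long axis deg -76.0 zmed 0.2057
blue 120 c 568.2 42.6 L,W 191.3 59.9 long axis deg -77.7 zmed 0.0902
top
orange 46 c 573.3 9.1 L,W 187.5 60.7 long axis deg -76.6 zmed 0.2074
blue 14 c 569.1 129.4 L,W 33.0 12.9 long axis deg -17.3 zmed 0.0902
```

View pics/side5.png

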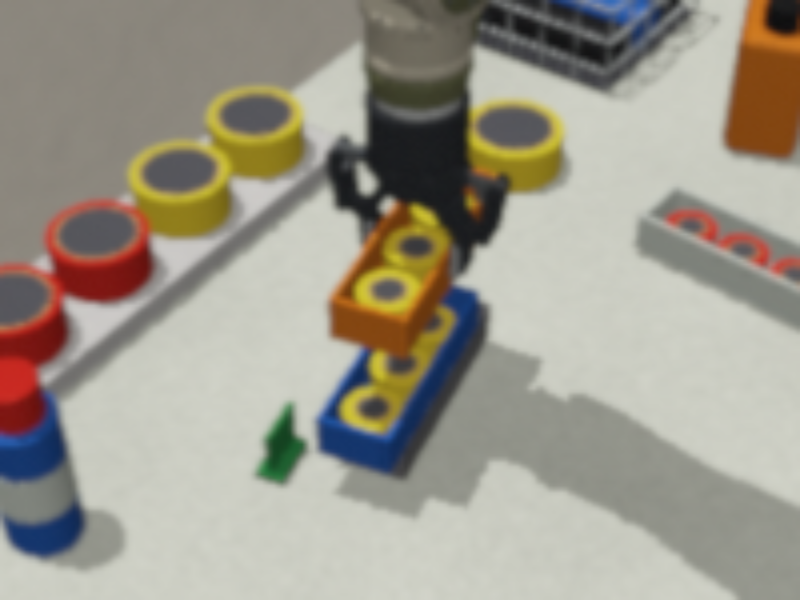

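Side view: the orange tray is held level above the blue tray, its near end at crop (390,320). It's offset about 25 mm to the black end and about 2.5 mm low in x, so I'll correct and lower it.

Call:
step_arm --pt "2.4 0.5 -15 0 0 -0.6 -1" --pt "0 0 -15 0 0 0 -1" --pt "0 0 -15 0 0 0 -1" --pt "0 0 -10 0 0 0 -1" --pt "0 0 0 0 0 0 -1"

```text
clock: 13.6
tcp_pos: [0.5749, 0.0169, 0.0829]
orientation: [-0.002, 0.626, 0.78, -0.001]
wrist_force: [-0.5, -0.5, -2.5]
finger_gap: 0.0614
grip_force: 45.1
```

Run:
```python
from h import *
s=get_state();t=s["tcp_pos"];print(t)
zr=t[2]+.018+.05;print(zr)
for n in("side","top"):
    c=read_camera(n); print(n);rim(c,"orange",zr,(.4,.75),(-.15,.2),.008);rim(c,"blue",.092,(.35,.62),(-.13,.2),.006)
    # lateral from side faces: orange vs blue visible points, n-coordinate extremes
    P=cloud(c);M=masks(c);a=np.deg2rad(-77.3);nn=np.array([-np.sin(a),np.cos(a)])
    for col,z in(("orange",zr),("blue",.092)):
        S=(M[col]>0)&(abs(P[...,2]-z)<.008)&(abs(P[...,0]-.57)<.1)&(abs(P[...,1]-.03)<.13)
        v,u=np.nonzero(S);Q=ray(c,np.c_[u,v],z)[:,:2]*1000;l=Q@nn;print(col,"lateral pct",np.percentile(l,[2,10,90,98]).round(1))
```

```text
[0.57492773 0.01687281 0.08289974]
0.15089974388397515
side
orange 138 c 573.8 21.1 L,W 190.6 64.8 long axis deg -76.9 zmed 0.1489
blue 94 c 567.7 44.6 L,W 182.9 59.7 long axis deg -77.7 zmed 0.0905
orange lateral pct [532.3 533.9 592.8 595.5]
blue lateral pct [532.4 533.8 589.2 592.7]
top
orange 43 c 574.8 13.3 L,W 188.2 60.9 long axis deg -76.3 zmed 0.1518
blue 14 c 571.9 36.2 L,W 189.5 31.7 long axis deg -86.9 zmed 0.0925
orange lateral pct [534.6 536.5 593.4 595.2]
blue lateral pct [543.7 565.6 594.3 595.1]
```

Call:
step_arm --pt "0.5 0 -5 0 0 0 -1" --pt "0 0 -4 0 0 0 -1" --pt "0 0 -3 0 0 0 -1" --pt "0 0 -2 0 0 0 -1" --pt "0 0 0 0 0 0 -1"

```text
clock: 14.2
tcp_pos: [0.577, 0.0164, 0.0703]
orientation: [-0.0, 0.627, 0.779, -0.0]
wrist_force: [0.7, -0.5, -3.6]
finger_gap: 0.0616
grip_force: 45.1
```

Call:
step_arm --pt "0 0 -1 0 0 0 -1" --pt "0 0 -1 0 0 0 -1" --pt "0 0 -1 0 0 0 -1" --pt "0 0 0 0 0 0 -1"

```text
clock: 14.6
tcp_pos: [0.5773, 0.0164, 0.0675]
orientation: [-0.0, 0.627, 0.779, -0.0]
wrist_force: [0.5, 0.3, -3.7]
finger_gap: 0.0614
grip_force: 45.1
```

Call:
step_arm --pt "0 0 -0.7 0 0 0 -1" --pt "0 0 -0.7 0 0 0 -1" --pt "0 0 0 0 0 0 -1"

```text
clock: 14.9
tcp_pos: [0.5774, 0.0163, 0.0662]
orientation: [0.0, 0.627, 0.779, 0.0]
wrist_force: [0.8, 0.1, -3.3]
finger_gap: 0.0614
grip_force: 45.3
```

Call:
step_arm --pt "0 0 -0.7 0 0 0 -1" --pt "0 0 -0.5 0 0 0 -1" --pt "0 0 0 0 0 0 -1"

```text
clock: 15.2
tcp_pos: [0.5774, 0.0163, 0.0661]
orientation: [0.0, 0.627, 0.779, 0.0]
wrist_force: [-3.3, -0.1, 5.8]
finger_gap: 0.0612
grip_force: 46.0
```

Call:
step_arm --pt "0 0 0.7 0 0 0 -1" --pt "0.22 -1 0 0 0 0 -1" --pt "0.22 -1 0 0 0 0 -1" --pt "0.22 -1 0 0 0 0 -1" --pt "0.22 -1 0 0 0 0 -1"

```text
clock: 15.7
tcp_pos: [0.5788, 0.0126, 0.0661]
orientation: [0.0, 0.627, 0.779, 0.001]
wrist_force: [-1.1, 3.4, 4.8]
finger_gap: 0.0617
grip_force: 45.9
```

Call:
step_arm --pt "0.15 -0.7 0 0 0 0 -1" --pt "0 0 0 0 0 0 -1"

```text
clock: 15.9
tcp_pos: [0.5789, 0.0117, 0.0661]
orientation: [0.0, 0.627, 0.779, 0.0]
wrist_force: [-0.6, 3.2, 5.1]
finger_gap: 0.0617
grip_force: 46.0
```

Run:
```python
from h import *
for n in("side","top"):
    c=read_camera(n); print(n);rim(c,"orange",.134,(.4,.75),(-.2,.2),.008);rim(c,"blue",.092,(.35,.62),(-.13,.2),.006)
print(get_state()["wrist_force"],get_state()["tcp_pos"])
```

```text
side
orange 147 c 577.3 17.6 L,W 195.4 67.1 long axis deg -77.5 zmed 0.1319
blue 60 c 564.8 51.0 L,W 171.4 60.5 long axis deg -78.7 zmed 0.0897
top
orange 40 c 575.8 8.2 L,W 187.3 61.4 long axis deg -75.7 zmed 0.1327
blue 16 c 570.8 127.6 L,W 35.1 16.6 long axis deg -27.2 zmed 0.0902
[-0.1194217   4.04155915  4.54426208] [0.57889461 0.01172914 0.06605028]
```

Call:
step_arm --pt "0.1 -0.5 0 0 0 0 -1" --pt "0.1 -0.5 0 0 0 0 -1" --pt "0 0 0 0 0 0 -1"

```text
clock: 16.3
tcp_pos: [0.579, 0.0108, 0.0661]
orientation: [0.0, 0.627, 0.779, 0.0]
wrist_force: [-0.2, 4.8, 6.3]
finger_gap: 0.0615
grip_force: 46.2
```

Call:
step_arm --pt "0.1 -0.5 0 0 0 0 -1" --pt "0.1 -0.5 0 0 0 0 -1" --pt "0 0 0 0 0 0 -1"

```text
clock: 16.6
tcp_pos: [0.5791, 0.0099, 0.0661]
orientation: [0.0, 0.627, 0.779, 0.0]
wrist_force: [-0.8, 4.9, 5.8]
finger_gap: 0.0613
grip_force: 46.2
```

Call:
step_arm --pt "0 0 0.4 0 0 0 -1" --pt "0 0 0 0 0 0 1" --pt "0 0 0 0 0 0 1" --pt "0 0 0 0 0 0 1" --pt "0 0 0 0 0 0 1"

```text
clock: 17.1
tcp_pos: [0.5786, 0.0093, 0.0658]
orientation: [-0.0, 0.627, 0.779, -0.0]
wrist_force: [-0.2, 0.7, 0.1]
finger_gap: 0.0851
grip_force: 0.0
```

Call:
step_arm --pt "0 0 20 0 0 0 1" --pt "0 0 40 0 0 0 1" --pt "0 0 40 0 0 0 1" --pt "0 0 30 0 0 0 1"

```text
clock: 17.5
tcp_pos: [0.5792, 0.0094, 0.1986]
orientation: [0.001, 0.627, 0.779, 0.0]
wrist_force: [0.8, 0.5, 0.3]
finger_gap: 0.0858
grip_force: 0.0
```

Call:
step_arm --pt "-30 -40 0 0 0 0 1" --pt "-30 -40 0 0 0 0 1" --pt "-30 -40 0 0 0 0 1" --pt "-30 -40 0 0 0 0 1" --pt "0 -40 0 0 0 0 1"

```text
clock: 18.0
tcp_pos: [0.455, -0.1907, 0.1964]
orientation: [-0.001, 0.627, 0.779, -0.0]
wrist_force: [1.3, -0.3, -0.4]
finger_gap: 0.0853
grip_force: 0.0
```

Run:
```python
from h import *
a=np.deg2rad(-77.3+180);d=np.array([np.cos(a),np.sin(a)])
for n in("side","top"):
    c=read_camera(n); print(n);o=rim(c,"orange",.134,(.4,.75),(-.2,.2),.008);b=rim(c,"blue",.092,(.35,.62),(-.13,.2),.006)
    P=cloud(c);M=masks(c)
    for col,z in(("orange",.134),("blue",.092)):
        S=(M[col]>0)&(abs(P[...,2]-z)<.008)&(abs(P[...,0]-.57)<.1)&(abs(P[...,1]-.03)<.17)
        v,u=np.nonzero(S);l=ray(c,np.c_[u,v],z)[:,:2]@d*1000;print(col,"along min/max",l.min().round(1),l.max().round(1))
    c0=dict(np.load(f"{n}0.npz"))
    cv2.imwrite(f"pics/{n}6.png",cv2.resize(c["image"][130:240,180:300,::-1],None,fx=6,fy=5))
print(get_state()["tcp_pos"])
```

```text
side
orange 212 c 576.6 14.6 L,W 194.3 64.6 long axis deg -77.5 zmed 0.1315
blue 60 c 561.3 71.1 L,W 132.9 61.1 long axis deg -77.4 zmed 0.0897
orange along min/max -209.7 -15.3
blue along min/max -155.1 12.7
top
orange 142 c 578.3 7.3 L,W 189.8 61.3 long axis deg -77.2 zmed 0.1334
blue 41 c 568.8 44.7 L,W 170.5 61.4 long axis deg -77.4 zmed 0.0902
orange along min/max -214.9 -25.1
blue along min/max -166.6 3.8
[ 0.45826205 -0.1947788   0.19628841]
```

View pics/side6.png

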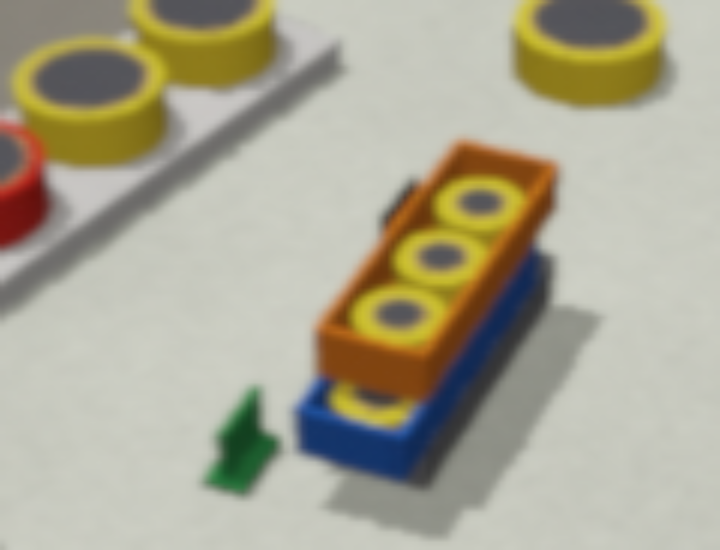

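The side view shows orange seated level in blue. Its near end is set back 28–29 mm from blue's green end in both cameras, and blue hasn't moved since it hit its stop. Handing in.

```bash
python3 -c "
from workcell import *
print(hand_in())"
```

```text
the job is handed in; nothing more can be done
None
```

The display is built and handed in, with no verdict returned: the blue tray was slid to its stop at the green-ticket end, and the orange tray sits in it shifted about 28–29 mm (of 30) the other way, with the gripper clear of everything.

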